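# Open the sliding glass lid of the counter showcase past its spring button

### The arm

A 7-joint arm with a two-finger parallel gripper is mounted at the origin on the work surface. World frame = base frame: x ahead of the robot, y to its left, z up, the work surface at z = 0. Lengths are in m, angles in degrees, forces in N, time in s.
With the tool pointing down it reaches from about 0.35 to 0.9 m from the base axis. Payload 19.9 kg.
Tool frame: the origin (TCP) lies midway between the tips of the shut fingers; the grasp point (between the pads) lies behind it (env.tcp_to_grasp is the z of the grasp point in the tool frame, in m); z points along the fingers, y is the direction in which the jaws open and shut (so a half turn about z gives the same grasp; the last joint's range is limited). The gripper opens to 85 mm and grips with 20 to 120 N. Pads are 22 mm wide; open, the fingers measure 114 mm over their backs; the gripper's body (76 mm by 85 mm) begins 54 mm behind the grasp point. The pads swing forward as they close: fully open they stand 13 mm farther back than shut.
Start: joints at [70.732, 23.915, -0.59, 92.452, 0.269, 63.638, -3.037], TCP at [0.182, -0.598, 0.231] pointing down, gripper open.
Joint ranges: [-161.28, 161.28], [-22.2, 115.67], [-73.04, 71.86], [3.21, 147.25], [-68.34, 248.33], [10.77, 114.83], [-161.83, 161.83]. Speed limits (degrees/s): [108.29, 108.29, 136.94, 136.94, 172.46, 172.46, 172.46].

### API

Orientations are given as a 3x3 rotation matrix whose columns are the frame's x, y, z axes.
In Python, from rig import env, cams gives the robot as it stands.
- The arm moves only by the tool drive_tool, never from a script. Its argument "deltas" is one flat list of numbers, 7 for each row, row after row: the shift along the tool's x, y, z in cm, then the turn, a rotation vector about the tool's x, y, z in degrees, then the opening, from -1 (shut) to 1 (fully open), so that 0 is half open. A call has 1 to 20 rows; each row shifts and turns the commanded pose from where the row before left it, along the tool's axes as they then stand; what a row does not reach is not made up. A row lasts 1/10 s, in which the tool goes at most 50 mm and 8.59 degrees, less where a joint would pass 70% of its speed; a pose out of reach is approached as far as the arm can. A call is refused whole if a number of a shift passes 5 or a number of a turn 8.59, either way. A call with a gripper value outside its range is refused whole. The fingers move at their own pace and stop on an object; "squeeze" is the grip in N (left out, the last holds). Time passes only in rows, so rows that do not move let the fingers close. It gives the time, the measured TCP pose, the force and the opening at its end, in the units of the state.
- env.get_obs(): the state, without advancing time (a new reading comes with each control period).
- cams.grab_frame(name): name is "side" or "top"; returns a dict with "color" (480x640x3 uint8, red, green, blue), "z_map" (480x640 float32, m along the optical axis (not along the pixel's ray), 0 where there is no reading), "fx", "fy", "cx", "cy" (pixels), "rvec" (rotation vector, rad) and "tvec" (3), from world to camera coordinates, as OpenCV has them. Camera axes: x right, y down, z forward; pixel columns grow to the right and rows downward; lengths in m; the calibration is good to about 2 mm. A picture is of the moment at which its call begins.
- env.job_done(): hands the job in, once; it reports no verdict.
The state is a dict: "t": time; "joint_pos": joint angles; "joint_velocities": joint speeds; "effort": joint torques, N m; "tcp_pos": TCP position; "ee_rot": TCP orientation; "force": force on the tool from outside, world axes, zero at the start; "ft_torque": the same for the moment, N m; "grip_width": finger opening in m.
Only numpy, scipy, OpenCV 4.12 (cv2) and the standard library are available. Lean on these libraries where they do the work, as an engineer would, in place of code of your own. Each camera call takes 0.05 s, during which the arm holds its last target. There are 200 camera calls.

### The job

Open the glass lid of the counter showcase: press the round spring button on its near rail down with a fingertip and keep it down while you push the lid's upright finger tab sideways, so that the lid slides past the button. Then push the lid on to the robot's right until it is fully open and the button has sprung up again in the lid's second notch, and take the hand away. Only press and push: do not pinch the tab, force the lid or the button, or shift or knock over the goods standing about.

Things in the scene. Friction and masses are not known exactly. Their poses are not given: they have to be found in the camera images.
- case: Low showcase of aluminium and glass on the counter, 320 mm deep (x), 500 long (y), 105 high to its rails. Origin: centre of the underside; x away from the robot, y along the rails to its left, z up; turned up to 0.3 rad. Near rail: flat top strip, x -160 to -98 mm. The grey-framed lid covers the left half when shut and opens towards -y over the fixed right pane.
- button (a point): Centre of the top of the round spring button (steel plunger, black cap), 34 mm in diameter, in the near rail at case x -134, y 40 mm. Up, it stands 14 mm above the rail (119 above the counter) in a notch of the lid's near edge and blocks the lid. The lid's edge passes over only its inner (far) 7 mm: a finger on the near 22 mm is clear of the lid. The point sinks with it.
- plunger (a joint): Travel of the spring button in m: 0 up, 0.0125 fully down (top 1.5 mm above the rail). Spring force 3 N at first, 8 N fully down. The lid can pass from 0.0085 on. Once the lid has slid about 8 mm, its edge keeps the button down by itself until the second notch arrives and the button springs up.
- tab (a point): Centre of the pushing face (facing +y, to the button) of the lid's upright grey metal finger tab, just right (-y) of the button: 52 mm wide along x (case x -158 to -106), 10 mm thick, from 6 to 31 mm above the near rail; the point is 13 mm below its top. Lid shut: face at case y 18 mm, 5 mm from the button's rim. Moves with the lid.
- lid (a joint): Travel of the lid in m along case -y: 0 shut, 0.160 fully open at its end stop. About 2 N slide it; it stays where left. Its near edge, at case x -124 mm, is a flange 5 mm thick, underside 6 mm above the rail, with two notches 34 mm long and 160 mm apart, open to the near side, for the button. Lid top 116 mm above the counter.
- dropper: Bystander, loose: small white dropper bottle, 26 mm across, 45 mm tall, standing on the left end of the near rail of the showcase. Origin at the centre of its underside.
- blister_box: Bystander, loose: small paper carton 26 x 85 mm, 42 mm high, on the counter between robot and showcase. Origin at the centre of its underside.
- balm_jar: Bystander, loose: amber jar 32 mm across, 34 mm tall, on the right end of the near rail of the showcase. Origin at the centre of its underside.
- pill_bottle: Bystander, loose: white bottle 44 mm across, 75 mm tall, on the counter between robot and showcase. Origin at the centre of its underside.
- carton: Bystander, loose: white medicine carton 55 x 105 x 35 mm with a green band, on the counter between robot and showcase. Origin at the centre of its underside.
- tape_roll: Bystander, loose: cardboard ring 96 mm across, 24 mm high, lying on the counter right of the showcase. Origin at the centre of its underside.
- stapler: Bystander, loose: black stapler 130 mm long, 45 mm high, on the counter left of the showcase. Origin at the centre of its underside.

How it is judged:
By the outcome, as a careful person would: the job done as asked, in the order asked, and still so for the second after the job is handed in, with the robot touching nothing.
It also fails if it takes over 40 s, if anything falls off the work surface, if the arm or the gripper's body presses on something with over 40 N, if the wrist force passes 120 N, or if a joint passes its speed limit or range.

## Working session

There is one attempt and no reset: what is moved stays moved. The work goes in short steps, Python scripts to look and compute and a tool call to move; the robot and the scene stay as the last step left them, time stands still between calls to the robot, and variables do not carry over. Pictures are saved under pics/ and viewed, about 8 in all and at most 12, crops included, and the job is handed in when it is done.

Besides the shell and the picture viewer there is one more tool, called after ">>>" by a JSON object that holds its "method" and its "body", one argument or row to a line. drive_tool: Moves the arm, as the interface text tells. Its arguments: {"type":"object","properties":{"deltas":{"type":"array","items":{"type":"number"}},"squeeze":{"type":"number"}},"required":["deltas"]}

```bash
mkdir -p pics
cat > h.py <<'E'
import numpy as np, cv2
from rig import env, cams
def grab(n):
    f=cams.grab_frame(n); f['R']=cv2.Rodrigues(np.array(f['rvec'],float))[0]; f['t']=np.array(f['tvec'],float).ravel(); return f
def save(f,p): cv2.imwrite(p,cv2.cvtColor(f['color'],cv2.COLOR_RGB2BGR))
def ray(f,u,v,z):
    d=f['R'].T@np.array([(u-f['cx'])/f['fx'],(v-f['cy'])/f['fy'],1]); c=-f['R'].T@f['t']
    return c+d*(z-c[2])/d[2]
def dep(f,u,v):
    Z=f['z_map'][int(v),int(u)]; p=np.array([(u-f['cx'])/f['fx'],(v-f['cy'])/f['fy'],1])*Z
    return f['R'].T@(p-f['t'])
def proj(f,P):
    q=f['R']@np.array(P)+f['t']; return f['fx']*q[0]/q[2]+f['cx'],f['fy']*q[1]/q[2]+f['cy']
E
python3 - <<'E'
from h import *
for n in('top','side'):
    f=grab(n); save(f,f'pics/{n}0.png'); print(n,-f['R'].T@f['t'],f['fx'],f['R'].round(2).tolist())
s=env.get_obs(); print(s['tcp_pos'],np.round(s['ee_rot'],3).tolist(),s['force'],s['grip_width'],env.tcp_to_grasp,s['t'])
E
```

```text
top [0.29594683 0.0337327  1.29903992] 605.9470124256223 [[-0.0, -1.0, -0.02], [-0.98, 0.01, -0.19], [0.19, 0.02, -0.98]]
side [ 0.4933322  -0.57944283  0.76546255] 439.53172186148623 [[1.0, -0.09, 0.01], [-0.05, -0.74, -0.67], [0.07, 0.67, -0.74]]
[ 0.18151637 -0.59775114  0.23074384] [[0.957, 0.291, -0.0], [0.291, -0.957, 0.001], [-0.0, -0.001, -1.0]] [-0.73348166 -0.45007612 -0.3668829 ] 0.08543986412300267 -0.0187 0.1
```

View pics/top0.png

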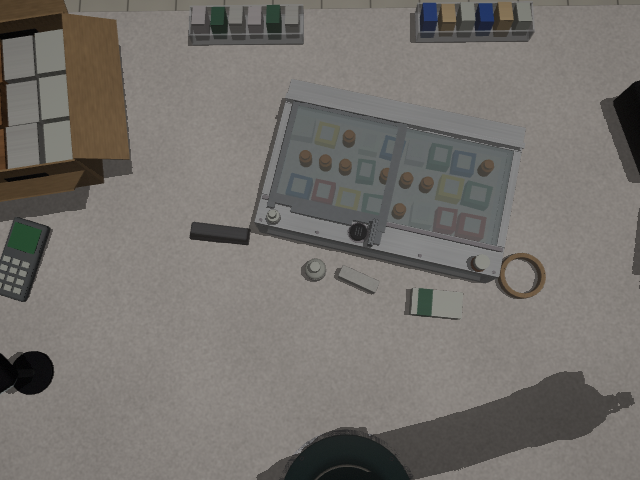

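View pics/side0.png

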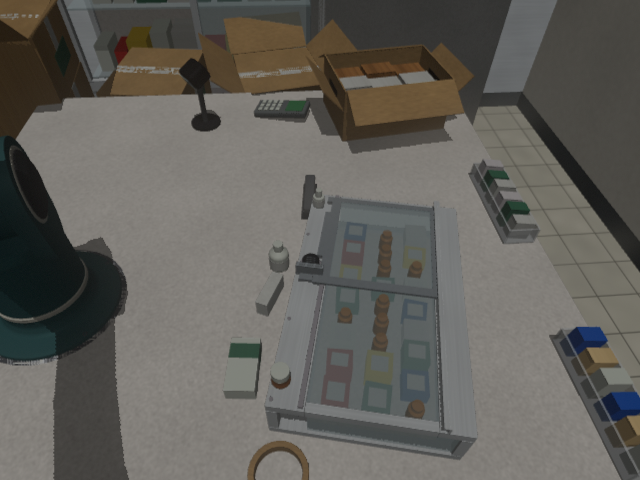

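Top view: the button is at about (358,231), the tab at (373,232), the dropper at (273,215) and the jar at (480,263). The near rail runs from (250,228) to (495,280). The side view shows the same layout. I'll measure next.

Run:
```python
from h import *
f=grab('top'); g=grab('side')
def blob(f,x0,x1,y0,y1,thr):
    c=f['color'][y0:y1,x0:x1].max(2); m=(c<thr).astype(np.uint8)
    n,l,s,ce=cv2.connectedComponentsWithStats(m); 
    return [(s[i].tolist(),(ce[i]+[x0,y0]).round(1).tolist()) for i in range(1,n) if s[i,4]>25]
print(blob(f,340,390,212,252,50)); print(blob(g,290,330,245,280,50))
# rail strip: depth points with z 0.095..0.112, near strip
v,u=np.mgrid[0:480,0:640]; Z=f['z_map']
P=np.stack([(u-f['cx'])/f['fx']*Z,(v-f['cy'])/f['fy']*Z,Z],-1).reshape(-1,3)
W=((P-f['t'])@f['R']).reshape(480,640,3)
m=((abs(W[...,2]-.105)<.006)&(u>235)&(u<535)&(v>60)&(v<300)).astype(np.uint8)
pts=np.argwhere(m)
r=cv2.minAreaRect(W[m>0][:,:2].astype(np.float32)); print('rect',r,m.sum())
# near edge: lowest row per column
E=np.array([W[np.max(np.where(m[:,c])[0]),c] for c in range(290,470)])
l=cv2.fitLine(E[:,:2].astype(np.float32),cv2.DIST_HUBER,0,.01,.01).ravel(); print('nearedge',l,np.degrees(np.arctan2(l[1],l[0])),E[:,2].mean())
for n,(a,b) in dict(btn=(358,231),tab=(373,230),jar=(480,263),drop=(273,215),pill=(315,268),carton=(435,303),box=(357,279)).items(): print(n,W[b,a].round(3))
a=cv2.resize(f['color'][180:310,240:520],(800,371),interpolation=cv2.INTER_CUBIC); b=cv2.resize(g['color'][230:290,260:360],(380,228),interpolation=cv2.INTER_CUBIC)
o=np.zeros((600,800,3),np.uint8); o[:371]=a; o[372:600,:380]=b; cv2.imwrite('pics/c1.png',o[...,::-1])
```

```text
[([9, 11, 18, 18, 220], [357.7, 231.6])]
[([13, 9, 16, 10, 121], [310.9, 258.2])]
rect ((0.6598295569419861, -0.094779372215271), (0.5014605522155762, 0.3226071894168854), 76.71456909179688) 21264
nearedge [ 0.22894506  0.97343934  0.49729025 -0.08650013] 76.76502 0.1030808590011956
btn [ 0.538 -0.025  0.116]
tab [ 0.537 -0.053  0.133]
jar [ 0.469 -0.257  0.14 ]
drop [0.565 0.142 0.147]
pill [0.47  0.062 0.076]
carton [ 0.402 -0.186  0.035]
box [ 0.452 -0.025  0.038]
```

View pics/c1.png

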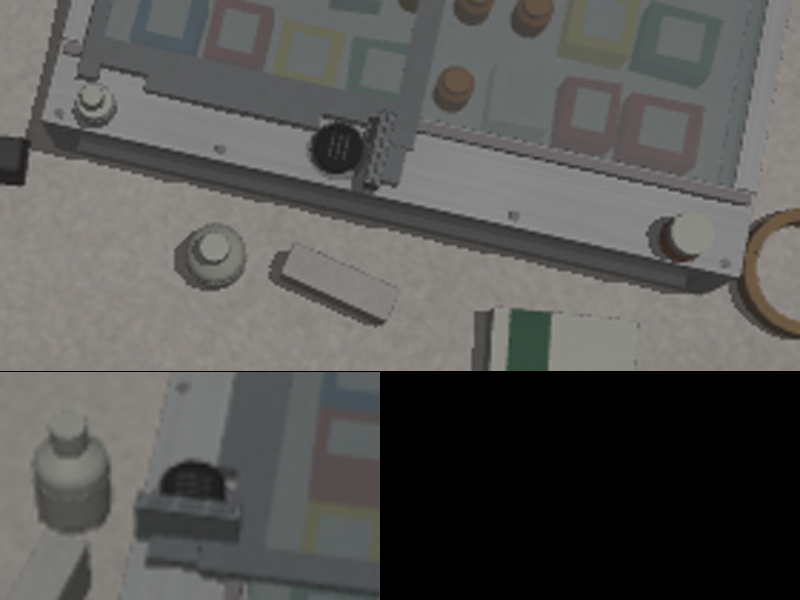

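The crop confirms that nothing stands in the tab's path. The jar sits at case y of about -201 mm, and the fully open tab ends at -152 mm. The case centre is (0.660,-0.095) and its yaw is -13.3°. The button predicted from that agrees with the depth reading, at (0.538,-0.025). Next I shut the gripper and turn tool x onto case x.

>>> {"method": "drive_tool", "body": {
  "deltas": [0,0,0,0,0,5.04,-1,0,0,0,0,0,5.04,-1,0,0,0,0,0,5.04,-1,0,0,0,0,0,5.04,-1,0,0,0,0,0,5.04,-1,0,0,0,0,0,5.04,-1,0,0,0,0,0,0,-1],
  "squeeze": 20
}}

```text
t: 0.9
tcp_pos: [0.1816, -0.5979, 0.2311]
ee_rot: [[0.973, -0.232, -0.0], [-0.232, -0.973, 0.0], [-0.0, -0.0, -1.0]]
force: [0.6, -0.4, -0.0]
grip_width: -0.0001
```

>>> {"method": "drive_tool", "body": {
  "deltas": [1.1,-3.4,0,0,0,0,-1,1.1,-3.4,0,0,0,0,-1,1.1,-3.4,0,0,0,0,-1,1.1,-3.4,0,0,0,0,-1,1.1,-3.4,0,0,0,0,-1,1.1,-3.4,0,0,0,0,-1,1.1,-3.4,0,0,0,0,-1,1.1,-3.4,0,0,0,0,-1,1.1,-3.4,0,0,0,0,-1,1.1,-3.4,0,0,0,0,-1,1.1,-3.4,0,0,0,0,-1,1.1,-3.4,0,0,0,0,-1,1.1,-3.4,0,0,0,0,-1,1.1,-3.4,0,0,0,0,-1,1.1,-3.4,0,0,0,0,-1,1.1,-3.4,0,0,0,0,-1,1.1,-3.4,0,0,0,0,-1,1.1,-3.4,0,0,0,0,-1,0,0,0,0,0,0,-1]
}}

```text
t: 2.8
tcp_pos: [0.5171, -0.0439, 0.2313]
ee_rot: [[0.975, -0.223, 0.001], [-0.223, -0.975, 0.002], [0.0, -0.002, -1.0]]
force: [-1.8, -0.3, -0.5]
grip_width: -0.0001
```

>>> {"method": "drive_tool", "body": {
  "deltas": [0.5,-1.3,1,0,0,0,-1,0.6,-1.2,1.5,0,0,0,-1,0,0,2.5,0,0,0,-1,0,0,2.5,0,0,0,-1,0,0,1,0,0,0,-1,0,0,0,0,0,0,-1,0,0,0,0,0,0,-1]
}}

```text
t: 3.5
tcp_pos: [0.5324, -0.0266, 0.1472]
ee_rot: [[0.973, -0.23, 0.001], [-0.23, -0.973, 0.0], [0.001, -0.0, -1.0]]
force: [-0.2, -0.6, -0.1]
grip_width: -0.0001
```

Run:
```python
from h import *
f=grab('top'); g=grab('side')
s=env.get_obs(); p=np.array(s['tcp_pos']); c=np.array([.6598,-.0948]); ex=np.array([.9733,-.2297]); ey=np.array([.2297,.9733])
print(p,(p[:2]-c)@ex,(p[:2]-c)@ey,np.round(s['ee_rot'],3).tolist(),s['force'])
print(proj(g,p),proj(f,p))
a=cv2.resize(f['color'][190:270,300:420],(600,400),interpolation=cv2.INTER_CUBIC)
b=cv2.resize(g['color'][150:300,240:400],(640,600),interpolation=cv2.INTER_CUBIC)
cv2.imwrite('pics/s2.png',b[...,::-1])
```

```text
[ 0.53262809 -0.02662953  0.14747736] -0.13943517575270112 0.03713893491539274 [[0.973, -0.231, 0.002], [-0.231, -0.973, -0.0], [0.002, -0.0, -1.0]] [ 0.16599701 -0.48125508 -0.80142772]
(np.float64(308.6024406827295), np.float64(249.38974758046047)) (np.float64(359.7942948683877), np.float64(230.64355607995708))
```

View pics/s2.png

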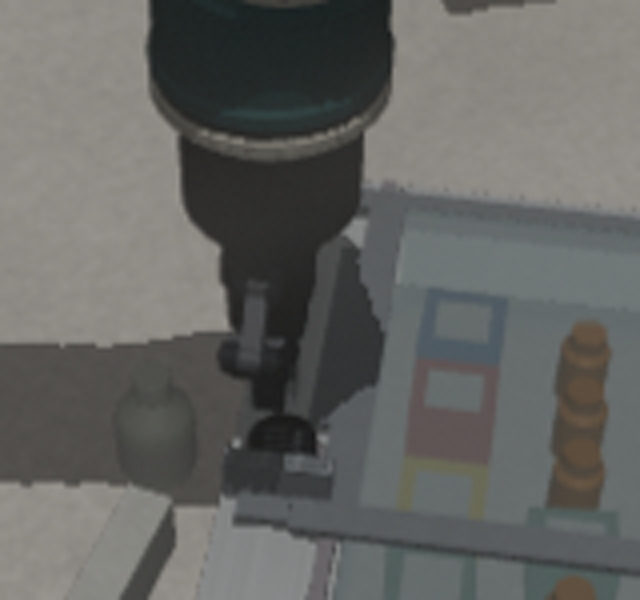

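The closed fingertip is over the near half of the button: tip at crop (268,408), button at (284,430), with the tab in front of it. I shift 5 mm away from the tab and go down gently.

>>> {"method": "drive_tool", "body": {
  "deltas": [-0.15,-0.5,1,0,0,0,-1,0,0,1,0,0,0,-1,0,0,0.5,0,0,0,-1,0,0,0.3,0,0,0,-1,0,0,0.3,0,0,0,-1,0,0,0,0,0,0,-1,0,0,0,0,0,0,-1]
}}

```text
t: 4.3
tcp_pos: [0.5317, -0.0213, 0.1154]
ee_rot: [[0.973, -0.231, -0.0], [-0.231, -0.973, 0.0], [-0.0, -0.0, -1.0]]
force: [-3.7, 0.3, 4.1]
grip_width: 0.0003
```

The force matches the spring (4.1 N at about 3 mm travel), so the height calibration holds. I press to about 10.5 mm.

>>> {"method": "drive_tool", "body": {
  "deltas": [0,0,0.25,0,0,0,-1,0,0,0.25,0,0,0,-1,0,0,0.2,0,0,0,-1,0,0,0,0,0,0,-1,0,0,0,0,0,0,-1]
}}

```text
t: 4.8
tcp_pos: [0.5319, -0.0213, 0.1087]
ee_rot: [[0.973, -0.231, 0.0], [-0.231, -0.973, -0.0], [0.0, -0.0, -1.0]]
force: [-3.7, 1.4, 7.5]
grip_width: 0.0001
```

>>> {"method": "drive_tool", "body": {
  "deltas": [0,0.2,0,0,0,0,-1,0,0.2,0,0,0,0,-1,0,0.2,0,0,0,0,-1,0,0.2,0,0,0,0,-1,0,0.2,0,0,0,0,-1,0,0.2,0,0,0,0,-1,0,0,0,0,0,0,-1]
}}

```text
t: 5.5
tcp_pos: [0.5301, -0.0326, 0.1091]
ee_rot: [[0.973, -0.231, 0.003], [-0.231, -0.973, 0.001], [0.002, -0.001, -1.0]]
force: [1.5, 3.7, 7.0]
grip_width: 0.0
```

>>> {"method": "drive_tool", "body": {
  "deltas": [0,0.15,0.03,0,0,0,-1,0,0.15,0,0,0,0,-1,0,0.15,0,0,0,0,-1,0,0.15,0,0,0,0,-1,0,0,0,0,0,0,-1]
}}

```text
t: 6.0
tcp_pos: [0.5288, -0.038, 0.1089]
ee_rot: [[0.973, -0.23, 0.003], [-0.23, -0.973, 0.001], [0.003, -0.002, -1.0]]
force: [1.0, 5.4, 8.3]
grip_width: 0.0002
```

Run:
```python
from h import *
f=grab('top'); g=grab('side')
s=env.get_obs(); p=np.array(s['tcp_pos']); c=np.array([.6598,-.0948]); ex=np.array([.9733,-.2297]); ey=np.array([.2297,.9733])
print(p,(p[:2]-c)@ex,(p[:2]-c)@ey,s['force'])
b=cv2.resize(g['color'][220:295,265:345],(640,600),interpolation=cv2.INTER_CUBIC)
cv2.imwrite('pics/s3.png',np.clip(b[...,::-1]*1.6,0,255))
```

```text
[ 0.52879953 -0.0380399   0.10887769] -0.14054055354172362 0.025153794993462864 [0.99205605 5.27342842 7.64067568][ WARN:0@1.235] global loadsave.cpp:1063 imwrite_ Unsupported depth image for selected encoder is fallbacked to CV_8U.
```

View pics/s3.png

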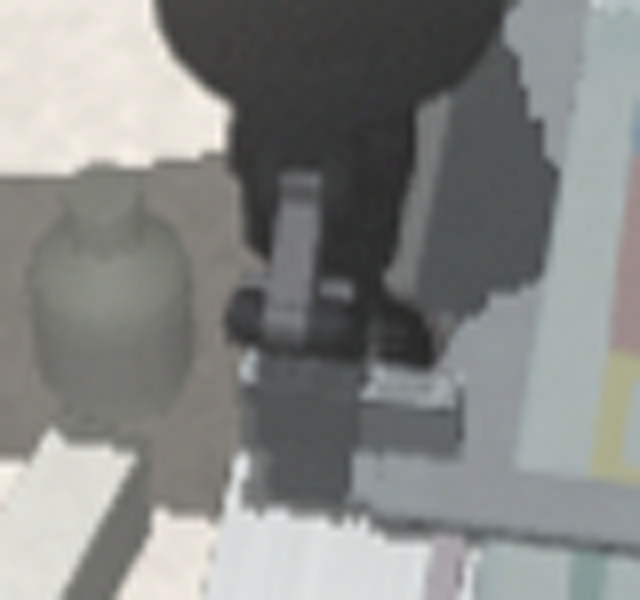

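The finger is in front of the button and against the tab at crop (300,420). The sideways force of about 5 N fits button friction plus the lid. I carry on with the button still pressed.

>>> {"method": "drive_tool", "body": {
  "deltas": [0,0.15,0,0,0,0,-1,0,0.15,0,0,0,0,-1,0,0.15,0,0,0,0,-1,0,0.15,0,0,0,0,-1,0,0.15,0,0,0,0,-1,0,0,0,0,0,0,-1]
}}

```text
t: 6.7
tcp_pos: [0.5271, -0.0456, 0.1089]
ee_rot: [[0.973, -0.23, 0.003], [-0.23, -0.973, 0.001], [0.003, -0.001, -1.0]]
force: [1.0, 3.4, 7.6]
grip_width: -0.0
```

Run:
```python
from h import *
f=grab('top'); g=grab('side')
v,u=np.mgrid[0:480,0:640]
for n,f in(('top',f),('side',g)):
    Z=f['z_map']; P=np.stack([(u-f['cx'])/f['fx']*Z,(v-f['cy'])/f['fy']*Z,Z],-1).reshape(-1,3)
    W=(P-f['t'])@f['R']; d=W[:,:2]-[.6598,-.0948]; x=d@[.9733,-.2297]; y=d@[.2297,.9733]; z=W[:,2]
    k=(x>-.122)&(x<-.109)&(abs(y)<.06)&(z>.125)&(z<.140)
    print(n,k.sum(),np.percentile(y[k],[2,50,98]).round(4) if k.any() else '')
```

```text
top 0 
side 52 [-0.0092 -0.0065  0.0012]
```

The lid has travelled about 16 mm, past the 8 mm where it holds the button itself. I lift slightly and push on.

>>> {"method": "drive_tool", "body": {
  "deltas": [0,0.3,-0.1,0,0,0,-1,0,0.4,-0.2,0,0,0,-1,0,0.5,-0.2,0,0,0,-1,0,0.7,0,0,0,0,-1,0,0.7,0,0,0,0,-1,0,0.7,0,0,0,0,-1,0,0.7,0,0,0,0,-1,0,0.7,0,0,0,0,-1,0,0.7,0,0,0,0,-1,0,0.7,0,0,0,0,-1,0,0.7,0,0,0,0,-1,0,0.7,0,0,0,0,-1,0,0.7,0,0,0,0,-1,0,0.7,0,0,0,0,-1,0,0.7,0,0,0,0,-1,0,0.7,0,0,0,0,-1,0,0.7,0,0,0,0,-1,0,0.7,0,0,0,0,-1,0,0,0,0,0,0,-1,0,0,0,0,0,0,-1]
}}

```text
t: 8.8
tcp_pos: [0.499, -0.16, 0.1131]
ee_rot: [[0.973, -0.231, 0.0], [-0.231, -0.973, -0.0], [0.0, 0.0, -1.0]]
force: [-0.9, -0.1, 0.1]
grip_width: 0.0004
```

```bash
cat > chk.py <<'E'
from h import *
import sys
f=grab('top'); g=grab('side')
v,u=np.mgrid[0:480,0:640]
for n,q in(('top',f),('side',g)):
    Z=q['z_map']; P=np.stack([(u-q['cx'])/q['fx']*Z,(v-q['cy'])/q['fy']*Z,Z],-1).reshape(-1,3)
    W=(P-q['t'])@q['R']; d=W[:,:2]-[.6598,-.0948]; x=d@[.9733,-.2297]; y=d@[.2297,.9733]; z=W[:,2]
    k=(x>-.122)&(x<-.109)&(y<.06)&(y>-.17)&(z>.125)&(z<.140)
    print(n,'tab',k.sum(),np.percentile(y[k],[2,50,98]).round(4) if k.any() else '')
    k=(np.hypot(x+.134,y-.04)<.012); print('btn z',k.sum(),np.percentile(z[k],[10,50,90]).round(4))
s=env.get_obs(); d=np.array(s['tcp_pos'][:2])-[.6598,-.0948]; print('tcp case',d@[.9733,-.2297],d@[.2297,.9733],s['tcp_pos'],s['force'],s['t'])
a=cv2.resize(f['color'][180:310,240:520],(800,371),interpolation=cv2.INTER_CUBIC); b=cv2.resize(g['color'][230:410,240:400],(203,228),interpolation=cv2.INTER_CUBIC)
o=np.zeros((600,800,3),np.uint8); o[:371]=a; o[372:600,:203]=b; cv2.imwrite(sys.argv[1],np.clip(o[...,::-1]*1.5,0,255).astype(np.uint8))
E
python3 chk.py pics/c4.png
```

```text
top tab 0 
btn z 112 [0.1077 0.1107 0.1143]
side tab 63 [-0.1277 -0.1239 -0.1157]Traceback (most recent call last):
  File "chk.py", line 10, in <module>
    k=(np.hypot(x+.134,y-.04)<.012); print('btn z',k.sum(),np.percentile(z[k],[10,50,90]).round(4))
                                                           ~~~~~~~~~~~~~^^^^^^^^^^^^^^^^^
    return _quantile_unchecked(
        a, q, axis, out, overwrite_input, method, keepdims, weights)
    return _ureduce(a,
                    func=_quantile_ureduce_func,
    ...<5 lines>...
                    overwrite_input=overwrite_input,
                    method=method)
    r = func(a, **kwargs)
    result = _quantile(arr,
                       quantiles=q,
    ...<2 lines>...
                       out=out,
                       weights=wgt)
    slices_having_nans = np.isnan(arr[-1, ...])
                                  ~~~^^^^^^^^^
IndexError: index -1 is out of bounds for axis 0 with size 0
```

The lid is at about 134 mm. I push the rest slowly.

>>> {"method": "drive_tool", "body": {
  "deltas": [0,0.4,0,0,0,0,-1,0,0.4,0,0,0,0,-1,0,0.4,0,0,0,0,-1,0,0.4,0,0,0,0,-1,0,0.3,0,0,0,0,-1,0,0.2,0,0,0,0,-1,0,0.2,0,0,0,0,-1,0,0.1,0,0,0,0,-1,0,0,0,0,0,0,-1]
}}

```text
t: 9.8
tcp_pos: [0.4933, -0.1834, 0.113]
ee_rot: [[0.973, -0.231, -0.0], [-0.231, -0.973, -0.0], [-0.0, 0.0, -1.0]]
force: [0.6, 0.0, 0.6]
grip_width: 0.0001
```

```bash
sed -i "s/print('btn z',k.sum(),np/print('btn z',k.sum(),k.any() and np/" chk.py; python3 chk.py pics/c4.png
```

```text
top tab 0 
btn z 111 [0.1158 0.1189 0.1216]
side tab 68 [-0.1509 -0.1469 -0.1397]
btn z 0 False
tcp case -0.14178120923678772 -0.1245950267493292 [ 0.49319736 -0.18349455  0.1129577 ] [ 0.74029772  0.60988589 -0.03421188] 9.9
```

View pics/c4.png

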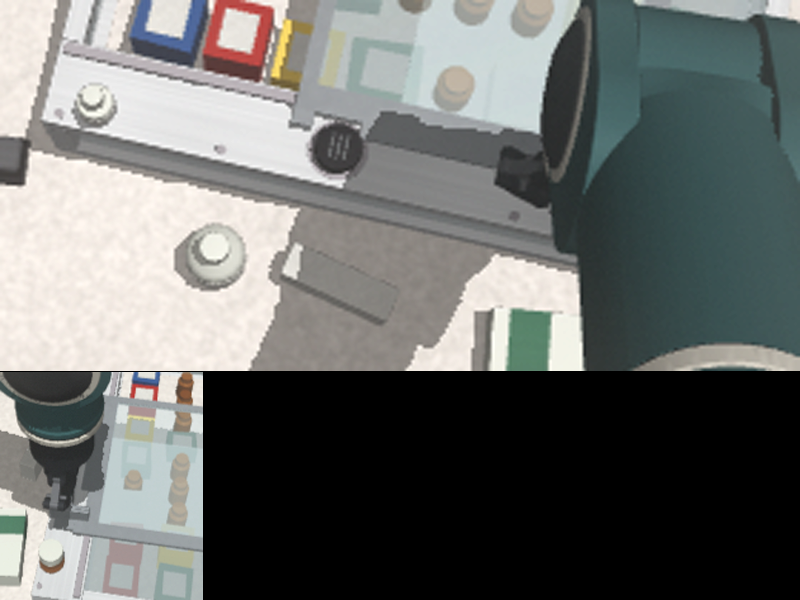

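The button is up (0.119 m) in the second notch and the lid is at about 157–159 mm. I nudge it gently to the end stop while watching the force.

>>> {"method": "drive_tool", "body": {
  "deltas": [0,0.1,0,0,0,0,-1,0,0.1,0,0,0,0,-1,0,0,0,0,0,0,-1]
}}

```text
t: 10.2
tcp_pos: [0.4928, -0.1855, 0.113]
ee_rot: [[0.973, -0.231, -0.0], [-0.231, -0.973, -0.0], [0.0, 0.0, -1.0]]
force: [0.7, -0.1, 0.4]
grip_width: -0.0004
```

>>> {"method": "drive_tool", "body": {
  "deltas": [0,0.1,0,0,0,0,-1,0,0.1,0,0,0,0,-1,0,0,0,0,0,0,-1]
}}

```text
t: 10.5
tcp_pos: [0.4923, -0.1874, 0.113]
ee_rot: [[0.973, -0.231, -0.0], [-0.231, -0.973, -0.0], [-0.0, 0.0, -1.0]]
force: [0.5, -0.1, -0.2]
grip_width: -0.0001
```

>>> {"method": "drive_tool", "body": {
  "deltas": [0,0.1,0,0,0,0,-1,0,0.1,0,0,0,0,-1,0,0,0,0,0,0,-1]
}}

```text
t: 10.8
tcp_pos: [0.4922, -0.1877, 0.113]
ee_rot: [[0.973, -0.23, 0.0], [-0.23, -0.973, 0.002], [-0.0, -0.002, -1.0]]
force: [1.6, 10.4, 1.9]
grip_width: -0.0001
```

```bash
python3 chk.py pics/c5.png
```

```text
top tab 0 
btn z 111 [0.1154 0.1189 0.1216]
side tab 67 [-0.155  -0.1517 -0.1437]
btn z 0 False
tcp case -0.1417839470267692 -0.12888071874241652 [ 0.49221035 -0.18766487  0.11296354] [ 1.64592467 10.42001355  1.19811132] 10.9
```

At the end stop: the force rises to 10 N with no further motion, and the tab's far side is at about -152 mm as expected. I back off and rise.

>>> {"method": "drive_tool", "body": {
  "deltas": [0,-0.3,0,0,0,0,-1,0,-0.7,0,0,0,0,-1,0,-1,0,0,0,0,-1,0,0,-1,0,0,0,-1,0,0,-2.5,0,0,0,-1,0,0,-3,0,0,0,-1,0,0,-3,0,0,0,-1,0,0,-3,0,0,0,-1,-3,0,0,0,0,0,-1,-3,0,0,0,0,0,-1,-3,0,0,0,0,0,-1,-2,0,0,0,0,0,-1,0,0,0,0,0,0,-1,0,0,0,0,0,0,-1]
}}

```text
t: 12.3
tcp_pos: [0.3897, -0.1443, 0.2388]
ee_rot: [[0.973, -0.231, 0.001], [-0.231, -0.973, -0.001], [0.001, 0.0, -1.0]]
force: [0.3, 0.8, -0.6]
grip_width: -0.0001
```

```bash
python3 chk.py pics/c6.png; python3 -c "
from h import *
save(grab('side'),'pics/c7.png')"
```

```text
top tab 0 
btn z 111 [0.1157 0.1186 0.1216]
side tab 64 [-0.1548 -0.1517 -0.143 ]
btn z 91 [0.1165 0.1179 0.1194]
tcp case -0.2511115605477146 -0.11017538078352111 [ 0.39010605 -0.14434966  0.23837449] [ 0.61581094 -0.46969933 -0.56368634] 12.4
```

View pics/c6.png

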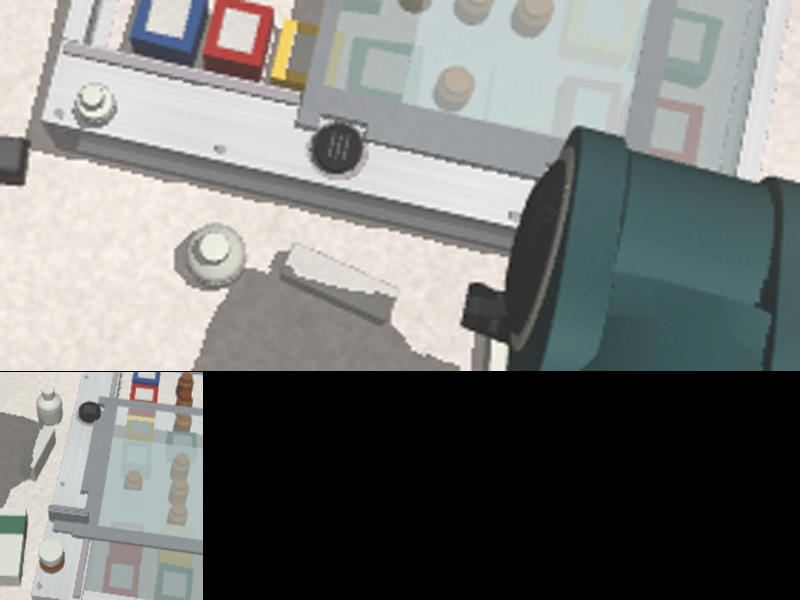

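View pics/c7.png

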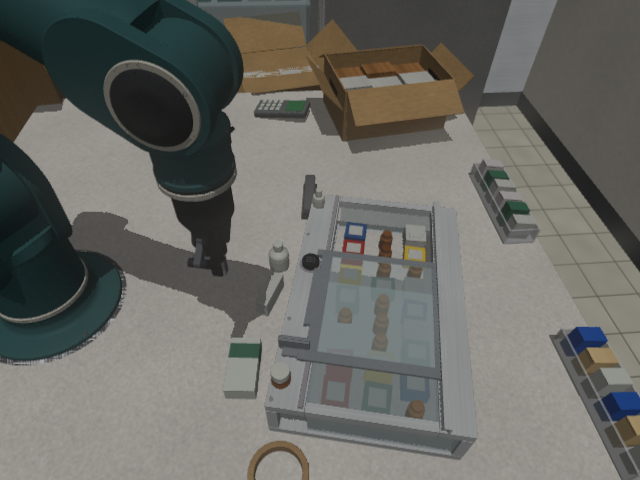

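The pictures show the lid open with the button up at (311,261) in the side view and the tab at (295,340). The hand is clear, and the goods stand at the same pixels as before. I'm handing the job in.

```bash
python3 -c "
from rig import env
env.job_done()"
```

```text
the job is handed in; nothing more can be done
```

The lid is fully open, the button has sprung up in the second notch, and the hand is clear. I handed the job in at about 12.5 s of robot time.

**What I did:** I pressed the button about 10–11 mm down with the shut fingertips (about 7.5 N). Holding it there, I pushed the tab sideways with the side of the fingers until the lid had slid about 16 mm. Then I lifted slightly, pushed the lid to its end stop, backed off and rose away.

**Last checks:**
- **Button:** its top reads 0.118–0.119 m, which is fully up.
- **Lid:** the tab's far side is at about -152 mm in the case frame, which means about 160 mm of travel. At the stop the push force rose to about 10 N and the lid moved no further.
- **Goods:** by eye they stand where they were in the first pictures. I did not re-measure them, and the stapler and tape roll were only checked in the side view.
- **Robot:** the last force reading was under 1 N, so it was touching nothing.

No check failed or disagreed. The top camera could not see the tab, so its position comes from the side camera only.

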